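# Price a tray on the delicatessen scale

## Task

The tray on the counter scale's pan needs its price label: using your fingertips, press the yellow tare key, then the product key whose picture shows what lies in that tray (yellow cheese wedge, round white cheese or dark red sausage), then the large green print key. Push each key fully home and let it come back up before you press the next. Press nothing else on the scale, keep off the pan, do not touch any tray, and leave everything on the counter where it stands.

Things in the scene. Friction and masses are not known exactly. Their poses are not given: they have to be found in the camera images.
- pan: steel weighing pan, 240 mm (x) x 340 mm (y), on a white counter scale (400 x 370 mm, fixed); x points away from the scale's user, y to their left, z up; origin under the pan's centre, 87 mm above the counter, 8 mm below the face that trays stand on. The tray whose origin is within 100 mm of it in plan is the one on the pan; the other two are over 200 mm away on a wooden block left of the scale
- key_wedge_top (a point): dark grey square key cap 30 x 30 mm, standing 9 mm proud of the keyboard; picture of a yellow triangular cheese wedge: product key for the yellow cheese. Back row of the product keys (away from the robot), leftmost. Point: centre of the cap's top face (it moves with the key); z is the outward normal, x points uphill away from the user, y to their left
- key_wedge (a joint): travel of the wedge key, m: 0 up, 0.005 fully pressed against its stop; the spring pushes back 1.5 N at the start and 4 N at the bottom and lifts the key again when let go
- key_round_top (a point): dark grey square key cap 30 x 30 mm, standing 9 mm proud of the keyboard; picture of a white disc: product key for the round white goat cheese. Back row, right of the wedge key, 46 mm between centres. Point: centre of the cap's top face (it moves with the key); z is the outward normal, x points uphill away from the user, y to their left
- key_round (a joint): travel of the round key, m: 0 up, 0.005 fully pressed against its stop; the spring pushes back 1.5 N at the start and 4 N at the bottom and lifts the key again when let go
- key_sausage_top (a point): cream-coloured square key cap 30 x 30 mm, standing 9 mm proud of the keyboard; picture of a dark red bar: product key for the dried sausages. Front row (towards the robot), leftmost, 44 mm in front of the wedge key. Point: centre of the cap's top face (it moves with the key); z is the outward normal, x points uphill away from the user, y to their left
- key_sausage (a joint): travel of the sausage key, m: 0 up, 0.005 fully pressed against its stop; the spring pushes back 1.5 N at the start and 4 N at the bottom and lifts the key again when let go
- key_olive_top (a point): dark grey square key cap 30 x 30 mm, standing 9 mm proud of the keyboard; picture of two green dots: product key for olives, which are never on the scale in this job. Front row, right of the sausage key. Point: centre of the cap's top face (it moves with the key); z is the outward normal, x points uphill away from the user, y to their left
- key_olive (a joint): travel of the olive key, m: 0 up, 0.005 fully pressed against its stop; the spring pushes back 1.5 N at the start and 4 N at the bottom and lifts the key again when let go
- key_clear_top (a point): red square key cap 30 x 30 mm, standing 9 mm proud of the keyboard; white cross: the clear key, not to be pressed. Right of the flat number pad, back row. Point: centre of the cap's top face (it moves with the key); z is the outward normal, x points uphill away from the user, y to their left
- key_clear (a joint): travel of the clear key, m: 0 up, 0.005 fully pressed against its stop; the spring pushes back 1.5 N at the start and 4 N at the bottom and lifts the key again when let go
- key_tare_top (a point): yellow square key cap 30 x 30 mm, standing 9 mm proud of the keyboard; black mark of an open tray: the tare key, which takes off the tray's weight. Right of the flat number pad, front row, 44 mm in front of the clear key. Point: centre of the cap's top face (it moves with the key); z is the outward normal, x points uphill away from the user, y to their left
- key_tare (a joint): travel of the tare key, m: 0 up, 0.005 fully pressed against its stop; the spring pushes back 1.5 N at the start and 4 N at the bottom and lifts the key again when let go
- key_print_top (a point): large green key cap 30 mm front to back x 50 mm wide, 9 mm proud, white label mark: the print key. Far right of the keyboard, midway between the two rows; 77 mm between its centre and the tare key's column. Point: centre of the cap's top face (it moves with the key); z is the outward normal, x points uphill away from the user, y to their left
- key_print (a joint): travel of the print key, m: 0 up, 0.005 fully pressed against its stop; the spring pushes back 1.5 N at the start and 4 N at the bottom and lifts the key again when let go
- numpad: flat grey number pad with 12 small white fields, 76 x 84 mm, 2 mm proud, not to be pressed; origin at the centre of its underside, on the keyboard's face. The keyboard lies in front of the pan, 140 mm front to back, and rises away from the user at 12 degrees from 45 to 75 mm above the counter; from the left: product keys, number pad, tare and clear keys, print key
- tray_wedge: black open tray 120 mm (x) x 170 mm (y) x 20 mm high, walls 4 mm, loose, origin at the centre of its underside, holding a yellow cheese wedge with brown rind, 45 mm high with the tray
- tray_round: black open tray 120 mm (x) x 170 mm (y) x 20 mm high, walls 4 mm, loose, origin at the centre of its underside, holding a round white cheese of 84 mm diameter, 41 mm high with the tray
- tray_sausage: black open tray 120 mm (x) x 170 mm (y) x 20 mm high, walls 4 mm, loose, origin at the centre of its underside, holding two dark red sausages lying along y, each 36 mm thick and 146 mm long, 41 mm high with the tray
- jar_a: loose jar with a brass-coloured lid, 66 mm diameter, 75 mm high, upright right of the scale; origin at the centre of its underside
- jar_b: loose jar with a brass-coloured lid, 66 mm diameter, 75 mm high, upright right of the scale; origin at the centre of its underside
- mill: loose dark wooden pepper mill, 54 mm diameter at the foot, 148 mm high, right of the scale; origin at the centre of its underside
- knife: loose knife lying on the counter in front of the scale along its own x, 330 mm long, 30 mm wide, 18 mm high, black handle at its -x end (180 mm from the origin), blade to +x (150 mm); origin on the counter
- label_roll: loose roll of labels standing on end, 64 mm diameter, 40 mm high, on the counter between the robot and the scale; origin at the centre of its underside

How it is judged (in metres and radians):
On the way, in this order (a step that is already met when the one before it is completed fails the run):
1. the fingers press the yellow tare key home (over 3.8 of 5 mm), with the product keys and print key up (value of joint key_tare above 0.0038 m and contact force between the fingers and key_tare above 0.5 N and value of joint each of key_wedge, key_round, key_sausage, key_print below 0.0015 m), for 0.1 s.
2. with the tare and print keys up again, the fingers press home the product key that matches the tray on the pan (value of joint each of key_tare, key_print below 0.0015 m and ((horizontal distance between tray_wedge and pan below 0.12 m and value of joint key_wedge above 0.0038 m and contact force between the fingers and key_wedge above 0.5 N) or (horizontal distance between tray_round and pan below 0.12 m and value of joint key_round above 0.0038 m and contact force between the fingers and key_round above 0.5 N) or (horizontal distance between tray_sausage and pan below 0.12 m and value of joint key_sausage above 0.0038 m and contact force between the fingers and key_sausage above 0.5 N))), for 0.1 s.
3. with the tare and product keys up again, the fingers press the green print key home (value of joint key_print above 0.0038 m and contact force between the fingers and key_print above 0.5 N and value of joint each of key_wedge, key_round, key_sausage, key_tare below 0.0015 m), for 0.1 s.
At the end, for the whole second after the job is handed in: all seven keys are up again (under 1.5 mm), the tray is still at rest on the pan, every tray is within 15 mm and every other loose thing within 20 mm of where it stood (value of joint each of key_wedge, key_round, key_sausage, key_olive, key_clear, key_tare, key_print below 0.0015 m and distance of each of tray_wedge, tray_round, tray_sausage from where it was at the start of the episode below 0.015 m and distance of each of jar_a, jar_b, mill, knife, label_roll from where it was at the start of the episode below 0.02 m and horizontal distance between any of tray_wedge, tray_round, tray_sausage and pan below 0.12 m and linear speed of each of tray_wedge, tray_round, tray_sausage below 0.02 m/s); the robot touches nothing.
It fails at once if a product key that does not match the tray on the pan is pressed (over 2.5 mm) ((horizontal distance between tray_wedge and pan below 0.12 m and value of joint any of key_round, key_sausage, key_olive above 0.0025 m) or (horizontal distance between tray_round and pan below 0.12 m and value of joint any of key_wedge, key_sausage, key_olive above 0.0025 m) or (horizontal distance between tray_sausage and pan below 0.12 m and value of joint any of key_wedge, key_round, key_olive above 0.0025 m)).
It fails at once if the red clear key (over 2.5 mm) or the number pad (over 2 N) is pressed (value of joint key_clear above 0.0025 m or contact force between any of the arm, the fingers and numpad above 2 N).
It fails at once if the robot leans on the pan (over 2 N) (contact force between any of the arm, the fingers and pan above 2 N).
It fails at once if a tray is touched (over 1 N), shifted by more than 15 mm, or lifted (contact force between any of the arm, the fingers and tray_wedge above 1 N or distance of any of tray_wedge, tray_round, tray_sausage from where it was at the start of the episode above 0.015 m or contact force between any of the arm, the fingers and tray_round above 1 N or contact force between any of the arm, the fingers and tray_sausage above 1 N).
It fails at once if a jar, the mill, the knife or the label roll is shifted by more than 20 mm or lifted (distance of any of jar_a, jar_b, mill, knife, label_roll from where it was at the start of the episode above 0.02 m).
It also fails if it takes over 48 s, if anything falls off the work surface, if the arm or the gripper's body presses on something with over 40 N, if the wrist force passes 120 N, or if a joint passes its speed limit or range.

## Robot

A 6-joint arm with a two-finger parallel gripper is mounted at the origin on the work surface. World frame = base frame: x ahead of the robot, y to its left, z up, the work surface at z = 0. Lengths are in mm, angles in rad, forces in N, time in s.
With the tool pointing down it reaches from about 275 to 1000 mm from the base axis. Payload 8.4 kg.
Tool frame: the origin (TCP) lies between the finger pads; the fingertips stand r.finger_overhang ahead of it and the grasp point (between the pads) is the TCP (r.finger_overhang is the distance from the TCP to the fingertips, in mm); z points along the fingers, y is the line along which they close (so a half turn about z gives the same grasp; the last joint's range is limited). The gripper opens to 85 mm and grips with 20 to 120 N. Pads are 22 mm wide; open, the fingers measure 114 mm over their backs; the gripper's body (76 mm by 85 mm) begins 54 mm behind the grasp point. The pads swing forward as they close: fully open they stand 13 mm farther back than shut.
Start: joints at [-1.172, 0.353, 1.633, -0, 1.155, -0.002], TCP at [243.846, -575.471, 250.281] pointing down, gripper open.
Joint ranges: [-2.63, 2.63], [-0.92, 2.1], [0.06, 2.66], [-1.3, 4.44], [0, 2.69], [-3.02, 3.02]. Speed limits (rad/s): [2.22, 2.22, 2.79, 3.14, 3.14, 3.14].

## Interface

Orientations are given as [roll, pitch, yaw] about the fixed x, y, z axes, in that order (R = Rz(yaw) Ry(pitch) Rx(roll)).
In Python, from rig import r, cams, sign_off gives the robot as it stands.
- The arm moves only by the shell command python3 -m crank 'ROWS' [FORCE]. ROWS is JSON, a list of rows, each a list of 7 numbers: the shift along the tool's x, y, z in m, then the turn, a rotation vector about the tool's x, y, z in rad, then the closure, from 0 (fully open) to 1 (shut). In form: [[dx, dy, dz, ax, ay, az, gripper], ...]. A call has 1 to 5 rows; each row is the pose to reach, as a shift and turn from the pose commanded when the call began, along the tool's axes at that moment; what a row does not reach only later rows make up. A row lasts 1/10 s, in which the tool goes at most 50 mm and 8.59 degrees, less where a joint would pass 70% of its speed; a pose out of reach is approached as far as the arm can. A call with a gripper value outside its range is refused whole. The fingers move at their own pace and stop on an object; FORCE is the grip in N (left out, the last holds). Time passes only in rows, so rows that repeat a pose let the fingers close. It gives the time, the measured TCP pose, the force, the opening and the grip force at its end, in the units of the state.
- r.sense(): the state, without advancing time (a new reading comes with each control period).
- cams.grab_frame(name): name is "scene" or "top" or "wrist"; returns a dict with "image" (420x560x3 uint8, red, green, blue), "fx", "fy", "cx", "cy" (pixels), "position" and "orientation" of the camera in the world. Camera axes: x right, y down, z forward; pixel columns grow to the right and rows downward; lengths in mm; the calibration is good to about 2 mm. The wrist camera is an equidistant fisheye: a pixel r from the principal point sees the ray r / f radians off the axis. A picture is of the moment at which its call begins. There is no depth.
- sign_off(): hands the job in; it is judged then, once.
The state is a dict: "clock": time; "qpos": joint angles; "qvel": joint speeds; "joint_efforts": joint torques, N m; "eef_pos": TCP position; "tcp_rot": TCP orientation; "contact_force": force on the tool from outside, world axes, zero at the start; "wrist_torque": the same for the moment, N m; "opening": opening from 0.0 (shut) to 1.0 (fully open); "grasp_force": force on a finger pad.
Only numpy, scipy, OpenCV 4.12 (cv2) and the standard library are available. Lean on these libraries where they do the work, as an engineer would, in place of code of your own. Each camera call takes 0.05 s, during which the arm holds its last target. There are 200 camera calls.

## Working session

There is one attempt and no reset: what is moved stays moved. The work goes in short steps, Python scripts to look and compute and a shell command to move; the robot and the scene stay as the last step left them, time stands still between calls to the robot, and variables do not carry over. Pictures are saved under pics/ and viewed, at most 10 in all, crops included, and the job is handed in when it is done.

```bash
mkdir -p pics
python3 - <<'E'
from rig import r,cams
import cv2,json,numpy as np
for n in ["top","scene"]:
    f=cams.grab_frame(n); cv2.imwrite(f"pics/{n}0.png",f["image"][...,::-1])
    print(n,{k:(np.round(v,4).tolist() if not np.isscalar(v) else v) for k,v in f.items() if k!="image"})
    np.savez(f"{n}0.npz",**f)
print(r.sense(),r.finger_overhang)
E
```

```text
top {'fx': 471.8086858090796, 'fy': 471.8086858090796, 'cx': 271.0900014123492, 'cy': 211.74829246145322, 'position': [461.8707, 19.3047, 1514.1036], 'orientation': [-3.0612, 0.0131, -1.5925]}
scene {'fx': 423.4157340348938, 'fy': 423.4157340348938, 'cx': 280.6833719837744, 'cy': 210.1262351944488, 'position': [1301.1788, 358.6062, 731.1141], 'orientation': [-2.2523, -0.0008, 1.9781]}
{'clock': 0.1, 'qpos': array([-1.17239444e+00,  3.53639845e-01,  1.63405276e+00,  2.40788240e-06,
        1.15521852e+00, -2.40243282e-03]), 'qvel': array([-0.00068255, -0.00199998, -0.00151839,  0.00040394,  0.00076751,
        0.00103491]), 'joint_efforts': array([-7.83305059e-04, -6.06358910e+01, -3.42818105e+01, -8.45603950e-05,
        3.91529786e-03, -1.64836098e-05]), 'eef_pos': array([ 243.69021005, -575.09104699,  249.60167167]), 'tcp_rot': array([-3.14027419e+00, -5.36918594e-06,  4.00803340e-01]), 'contact_force': array([-0.50240378,  0.35663363, -0.76943887]), 'wrist_torque': array([ 0.0068996 , -0.04395244,  0.04293025]), 'grasp_force': 0.0, 'opening': 1.0000483892668481} 19.0
```

View pics/top0.png

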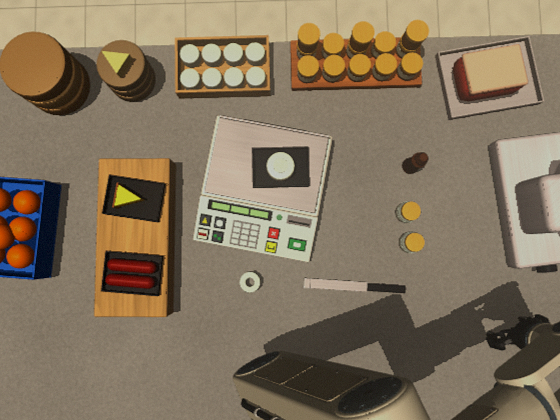

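View pics/scene0.png

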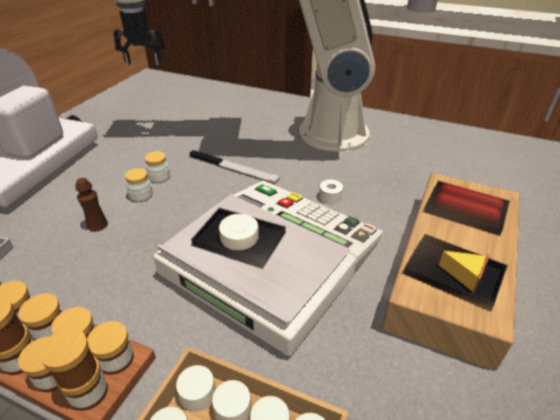

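The top view shows the round white cheese on the pan (280,166), so I need the round key (about 219,223), tare (271,246) and print (297,244). The scene view agrees. I'll enlarge the keyboard.

Run:
```python
import cv2
im=cv2.imread("pics/top0.png")[195:270,185:325]
cv2.imwrite("pics/kb.png",cv2.resize(im,(784,420),interpolation=cv2.INTER_CUBIC))
```

```text
(no output)
```

View pics/kb.png

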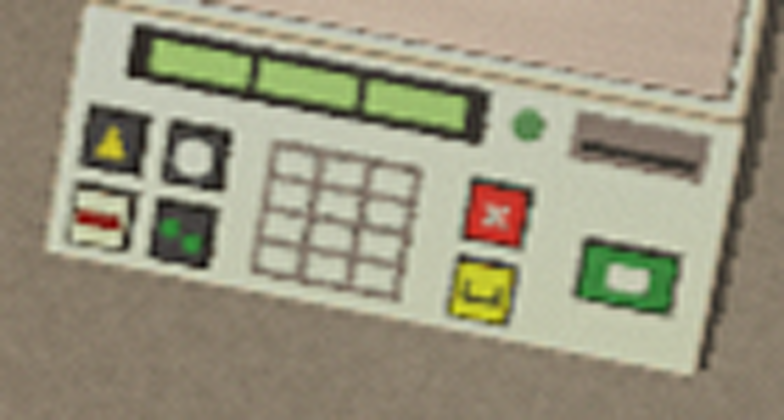

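The crop shows the key centres (crop px): wedge (115,142), round (196,157), sausage (100,217), olive (184,233), clear (497,214), tare (482,291), print (628,278). The front edge runs (48,250)–(695,373).

```bash
cat > h.py <<'E'
import numpy as np
from scipy.spatial.transform import Rotation as R
from rig import r,cams
def ray(f,u,v):
    M=R.from_euler('xyz',f["orientation"]).as_matrix()
    return np.array(f["position"],float), M@np.array([(u-f["cx"])/f["fx"],(v-f["cy"])/f["fy"],1])
def hit(f,u,v,z):
    p,d=ray(f,u,v); return p+d*(z-p[2])/d[2]
def rot(yaw): # tool z = -key normal, tool x along scale x
    t=np.radians(12); c,s=np.cos(yaw),np.sin(yaw); Z=np.array([np.sin(t)*c,np.sin(t)*s,-np.cos(t)])
    X=np.array([np.cos(t)*c,np.cos(t)*s,np.sin(t)]); return np.c_[X,np.cross(Z,X),Z]
def shift(tip,Rt,over=19):  # row (m, rad) bringing the fingertip to tip
    s=r.sense(); M=R.from_euler('xyz',s["tcp_rot"]).as_matrix()
    tcp=np.array(tip)-over*Rt[:,2]
    return np.round(np.r_[M.T@(tcp-s["eef_pos"])/1000,R.from_matrix(M.T@Rt).as_rotvec()],4)
E
python3 - <<'E'
from h import *
f=dict(np.load("top0.npz"))
px=lambda p:(185+(p[0]+.5)/5.6-.5,195+(p[1]+.5)/5.6-.5)
K=dict(wedge=(115,142),round=(196,157),sausage=(100,217),olive=(184,233),clear=(497,214),tare=(482,291),print=(628,278))
A=hit(f,*px((48,250)),45);B=hit(f,*px((695,373)),45)
e=(A-B)/np.linalg.norm(A-B); yaw=np.arctan2(-e[0],e[1]); x=np.array([np.cos(yaw),np.sin(yaw),0])
print("edge",A,B,np.linalg.norm(A-B),"yaw",yaw)
P={}
for k,p in K.items():
    z=65
    for _ in range(9):
        q=hit(f,*px(p),z); d=(q-A)@x; z=45+9*np.cos(.2094)+(d+9*np.sin(.2094))*np.tan(.2094)
    P[k]=q; print(k,q.round(1),"d",round(d,1),"b",round((q-A)@-e,1))
D=lambda a,b:round(float(np.linalg.norm(P[a]-P[b])),1)
print("46:",D('wedge','round'),"44:",D('wedge','sausage'),D('clear','tare'))
for a,b in [('wedge','round'),('sausage','olive'),('wedge','clear'),('sausage','tare')]:
    v=P[a]-P[b]; print("yaw",np.arctan2(-v[0],v[1]))
print("jar,mill,roll,knife",[hit(f,*p).round() for p in [(409,211,75),(413,242,75),(419,158,148),(250,281,40),(305,283,15),(405,289,15)]])
np.savez("keys.npz",yaw=yaw,**P)
E
```

```text
edge [500.28399127 280.63576638  45.        ] [424.5251411  -77.06640161  45.        ] 365.63676560156057 yaw -0.20870893531614496
wedge [558.1 239.2  68.1] d 65.2 b 28.6
round [548.9 194.7  68.1] d 65.3 b 74.0
sausage [517.5 249.2  59.2] d 23.3 b 27.2
olive [507.6 203.   59.1] d 23.3 b 74.5
clear [513.9  30.2  68.1] d 65.2 b 242.2
tare [472.2  39.5  59. ] d 22.5 b 241.8
print [477.5 -40.7  63.6] d 44.3 b 319.1
46: 45.4 44: 42.8 43.7
yaw -0.20524526469721358
yaw -0.2095023908802067
yaw -0.20839356476882545
yaw -0.2126045369199757
jar,mill,roll,knife [array([ 571., -385.,   75.]), array([ 476., -393.,   75.]), array([ 720., -400.,  148.]), array([367., 106.,  40.]), array([356., -65.,  15.]), array([ 331., -378.,   15.])]
```

Run:
```python
from h import *
k=np.load("keys.npz"); Rt=rot(-.209)
print(shift(k["tare"]-60*Rt[:,2],Rt))
```

```text
[ 0.4367 -0.486   0.114  -0.0651  0.2033  0.6074]
```

```bash
python3 -m crank '[[0.2,-0.22,0,-0.03,0.1,0.3,1],[0.2,-0.22,0,-0.03,0.1,0.3,1],[0.2,-0.22,0,-0.03,0.1,0.3,1],[0.2,-0.22,0,-0.03,0.1,0.3,1],[0.2,-0.22,0,-0.03,0.1,0.3,1]]' 20
python3 - <<'E'
from h import *
k=np.load("keys.npz"); Rt=rot(-.209)
print(shift(k["tare"]-60*Rt[:,2],Rt))
E
```

```text
clock: 0.6
eef_pos: [326.4, -337.6, 250.0]
tcp_rot: [3.127, -0.103, 0.1]
contact_force: [1.0, -0.5, 0.6]
opening: 0.143
grasp_force: 0.0
[ 0.1545 -0.3675  0.1251 -0.0339  0.1034  0.3063]
```

```bash
python3 -m crank '[[0.1,-0.22,0.05,-0.034,0.103,0.306,1],[0.1,-0.22,0.05,-0.034,0.103,0.306,1],[0.1,-0.22,0.05,-0.034,0.103,0.306,1],[0.1,-0.22,0.05,-0.034,0.103,0.306,1],[0.1,-0.22,0.05,-0.034,0.103,0.306,1]]'
python3 - <<'E'
from h import *
k=np.load("keys.npz"); Rt=rot(-.209)
print(shift(k["tare"]-60*Rt[:,2],Rt))
E
```

```text
clock: 1.1
eef_pos: [408.6, -109.4, 207.6]
tcp_rot: [3.141, -0.21, -0.208]
contact_force: [1.0, -0.5, 0.2]
opening: 0.001
grasp_force: 0.0
[-0.0003 -0.1588  0.0728  0.0003 -0.0008  0.0007]
```

```bash
python3 -m crank '[[0,-0.159,0.073,0,0,0,1],[0,-0.159,0.073,0,0,0,1],[0,-0.159,0.073,0,0,0,1],[0,-0.159,0.073,0,0,0,1],[0,-0.159,0.073,0,0,0,1]]'
python3 - <<'E'
from h import *
import cv2
k=np.load("keys.npz"); Rt=rot(-.209)
print(shift(k["tare"]-60*Rt[:,2],Rt), r.sense()["contact_force"])
f=cams.grab_frame("wrist");cv2.imwrite("pics/w0.png",f["image"][...,::-1]); np.savez("w0.npz",**f)
f=cams.grab_frame("top");cv2.imwrite("pics/t1.png",cv2.resize(f["image"][185:275,180:320,::-1],None,fx=5,fy=5,interpolation=cv2.INTER_CUBIC))
E
```

```text
clock: 1.6
eef_pos: [456.1, 43.8, 134.7]
tcp_rot: [3.141, -0.207, -0.204]
contact_force: [0.2, -0.2, 0.1]
opening: -0.003
grasp_force: 0.0
[ 0.0005  0.0009 -0.0015 -0.      0.0025  0.0052] [ 0.1656222  -0.22633692  0.12940736]
```

View pics/w0.png

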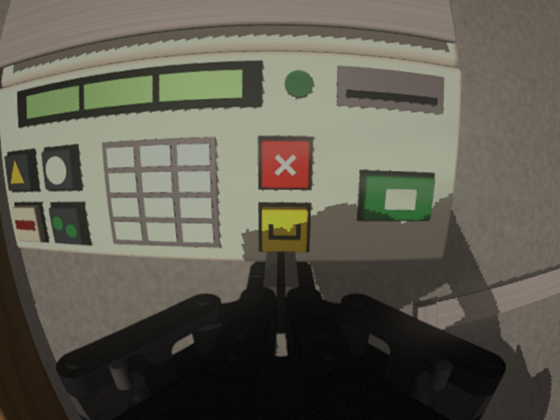

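The wrist view shows the closed fingers (column about 281) lined up with tare (285,228), with print at (397,195) and round at (60,169). I'll check these against the top-camera positions.

Run:
```python
from h import *
f=dict(np.load("w0.npz")); k=np.load("keys.npz")
M=R.from_euler('xyz',f["orientation"]).as_matrix()
for n,u,v in [("tare",285,228),("print",397,195),("clear",286,163),("round",60,169)]:
    a=np.array([(u-f["cx"])/f["fx"],(v-f["cy"])/f["fy"]]);t=np.hypot(*a)
    d=M@np.r_[a/t*np.sin(t),np.cos(t)]; q=f["position"]+d*(k[n][2]-f["position"][2])/d[2]
    print(n,q.round(1),k[n].round(1))
```

```text
tare [471.6  37.4  59. ] [472.2  39.5  59. ]
print [478.2 -40.5  63.6] [477.5 -40.7  63.6]
clear [512.6  28.4  68.1] [513.9  30.2  68.1]
round [547.4 191.5  68.1] [548.9 194.7  68.1]
```

Both agree within 2–3 mm. I'll lower onto tare.

```bash
python3 -m crank '[[0,0.001,0.025,0,0,0,1],[0,0.001,0.045,0,0,0,1],[0,0.001,0.053,0,0,0,1],[0,0.001,0.053,0,0,0,1],[0,0.001,0.053,0,0,0,1]]'
python3 - <<'E'
from h import *
k=np.load("keys.npz"); Rt=rot(-.209)
print(shift(k["tare"],Rt))
E
```

```text
clock: 2.2
eef_pos: [466.9, 37.4, 85.0]
tcp_rot: [3.141, -0.21, -0.209]
contact_force: [-0.1, -0.1, -1.0]
opening: -0.002
grasp_force: 0.0
[-0.0008 -0.0031  0.0074  0.0004 -0.0001  0.0004]
```

```bash
python3 -m crank '[[0,-0.001,0.006,0,0,0,1],[0,-0.001,0.008,0,0,0,1],[0,-0.001,0.01,0,0,0,1],[0,-0.001,0.01,0,0,0,1],[0,-0.001,0.01,0,0,0,1]]'
```

```text
clock: 2.7
eef_pos: [469.6, 38.6, 74.9]
tcp_rot: [3.141, -0.21, -0.207]
contact_force: [1.3, -1.0, 4.0]
opening: 0.002
grasp_force: 1.6
```

```bash
python3 -m crank '[[0,0,0.001,0,0,0,1],[0,0,0.002,0,0,0,1],[0,0,0.003,0,0,0,1],[0,0,0.003,0,0,0,1],[0,0,0.003,0,0,0,1]]'
```

```text
clock: 3.2
eef_pos: [470.1, 38.6, 73.2]
tcp_rot: [3.142, -0.211, -0.208]
contact_force: [-10.6, 1.0, 36.8]
opening: -0.003
grasp_force: 19.0
```

Key is against its stop (37 N). Lifting.

```bash
python3 - <<'E'
from h import *
k=np.load("keys.npz"); Rt=rot(-.209); print("bottom",shift(k["tare"],Rt))
E
python3 -m crank '[[0,0,-0.02,0,0,0,1],[0,0,-0.045,0,0,0,1],[0,0,-0.045,0,0,0,1],[0,0,-0.045,0,0,0,1]]'
python3 - <<'E'
from h import *
import cv2
k=np.load("keys.npz"); Rt=rot(-.209)
print(shift(k["round"]-30*Rt[:,2],Rt))
f=cams.grab_frame("wrist");cv2.imwrite("pics/w1.png",f["image"][...,::-1])
E
```

```text
bottom [-0.0011 -0.0013 -0.0047 -0.0002 -0.0014  0.0012]
clock: 3.6
eef_pos: [460.2, 40.4, 115.6]
tcp_rot: [3.141, -0.209, -0.208]
contact_force: [-0.2, -0.2, -0.5]
opening: 0.001
grasp_force: 0.0
[ 0.0439 -0.1693  0.0088  0.0002  0.0002  0.0014]
```

View pics/w1.png

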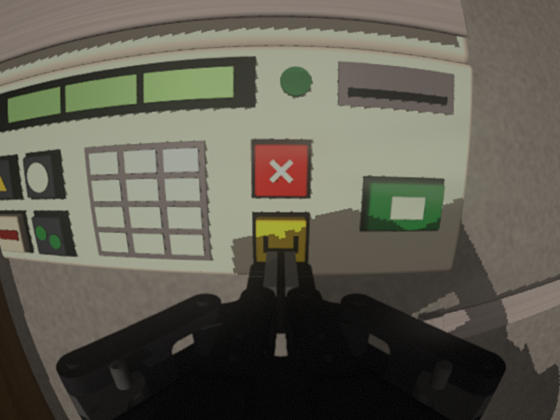

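Tare (281,237) is back up and no other key has moved; the round key is at (41,175). Moving above it.

```bash
python3 -m crank '[[0.043,-0.168,0.005,0,0,0,1],[0.043,-0.168,0.005,0,0,0,1],[0.043,-0.168,0.005,0,0,0,1],[0.043,-0.168,0.005,0,0,0,1],[0.043,-0.168,0.005,0,0,0,1]]'
python3 - <<'E'
from h import *
import cv2
k=np.load("keys.npz"); Rt=rot(-.209)
print(shift(k["round"],Rt))
f=cams.grab_frame("wrist");cv2.imwrite("pics/w2.png",f["image"][...,::-1])
M=R.from_euler('xyz',f["orientation"]).as_matrix()
# project expected key and fingertip into the wrist view
for n in ["round","olive","wedge"]:
    c=M.T@(k[n]-f["position"]);t=np.arctan2(np.hypot(c[0],c[1]),c[2]);a=c[:2]/np.hypot(c[0],c[1])*t
    print(n,a*[f["fx"],f["fy"]]+[f["cx"],f["cy"]])
E
```

```text
clock: 4.15
eef_pos: [538.5, 198.7, 118.3]
tcp_rot: [3.141, -0.209, -0.205]
contact_force: [0.7, -0.0, -0.3]
opening: -0.001
grasp_force: 0.0
[ 0.0003  0.0018  0.0324 -0.0006  0.0004  0.004 ]
round [283.44686909 243.1226635 ]
olive [283.70051294 305.32692754]
wedge [206.84839668 242.54514638]
```

View pics/w2.png

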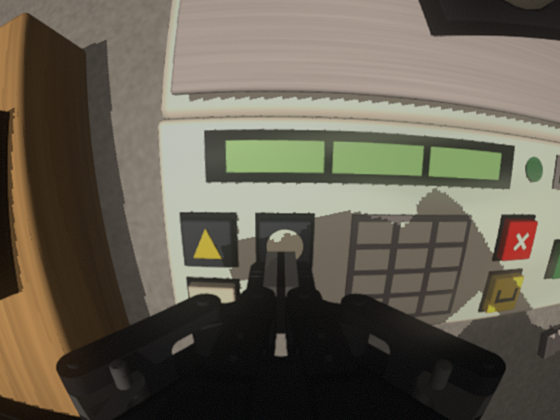

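The round key (284,243) is where it was predicted, centred ahead of the fingers. Pressing.

```bash
python3 -m crank '[[0,0.001,0.015,0,0,0,1],[0,0.001,0.028,0,0,0,1],[0,0.001,0.033,0,0,0,1],[0,0.001,0.036,0,0,0,1],[0,0.001,0.036,0,0,0,1]]'
python3 - <<'E'
from h import *
k=np.load("keys.npz"); print(shift(k["round"],rot(-.209)))
E
```

```text
clock: 4.7
eef_pos: [543.8, 192.6, 83.9]
tcp_rot: [3.14, -0.208, -0.208]
contact_force: [-2.5, -1.6, 3.5]
opening: -0.006
grasp_force: 1.5
[ 0.0012 -0.0032 -0.0026  0.0015  0.0017  0.001 ]
```

```bash
python3 -m crank '[[0,0,0.001,0,0,0,1],[0,0,0.002,0,0,0,1],[0,0,0.003,0,0,0,1],[0,0,0.003,0,0,0,1],[0,0,0.003,0,0,0,1]]'
python3 - <<'E'
from h import *
k=np.load("keys.npz"); print(shift(k["round"],rot(-.209)))
E
```

```text
clock: 5.2
eef_pos: [545.1, 193.2, 82.4]
tcp_rot: [3.141, -0.21, -0.208]
contact_force: [-6.5, -3.2, 11.6]
opening: -0.003
grasp_force: 6.7
[ 0.0004 -0.0023 -0.0043  0.0002 -0.0003  0.0014]
```

```bash
python3 -m crank '[[0,0,0.001,0,0,0,1],[0,0,0.001,0,0,0,1],[0,0,0.001,0,0,0,1]]'; python3 -m crank '[[0,0,-0.02,0,0,0,1],[0,0,-0.045,0,0,0,1],[0,0,-0.045,0,0,0,1],[0,0,-0.045,0,0,0,1]]'
python3 - <<'E'
from h import *
k=np.load("keys.npz"); Rt=rot(-.209); print(shift(k["print"]-40*Rt[:,2],Rt))
E
```

```text
clock: 5.5
eef_pos: [545.2, 193.2, 82.2]
tcp_rot: [3.141, -0.21, -0.208]
contact_force: [-11.6, -3.0, 23.7]
opening: 0.003
grasp_force: 12.9
clock: 5.9
eef_pos: [536.7, 195.5, 125.1]
tcp_rot: [-3.141, -0.211, -0.208]
contact_force: [-0.2, -0.1, -0.4]
opening: -0.001
grasp_force: 0.0
[-0.0219  0.2433 -0.001  -0.0012 -0.0015  0.0014]
```

The round key was home at 24 N with a hard stop. Next is print.

```bash
python3 -m crank '[[-0.022,0.243,0,0,0,0,1],[-0.022,0.243,0,0,0,0,1],[-0.022,0.243,0,0,0,0,1],[-0.022,0.243,0,0,0,0,1],[-0.022,0.243,0,0,0,0,1]]';python3 -m crank '[[0,0,0,0,0,0,1],[0,0,0,0,0,0,1]]'
python3 - <<'E'
from h import *
import cv2
k=np.load("keys.npz"); Rt=rot(-.209)
print(shift(k["print"],Rt))
f=cams.grab_frame("wrist");cv2.imwrite("pics/w3.png",f["image"][...,::-1])
E
```

```text
clock: 6.4
eef_pos: [463.6, -40.0, 119.2]
tcp_rot: [3.141, -0.208, -0.207]
contact_force: [1.7, -0.1, -0.7]
opening: 0.001
grasp_force: 0.0
clock: 6.6
eef_pos: [464.6, -39.4, 119.4]
tcp_rot: [3.141, -0.208, -0.211]
contact_force: [0.6, 1.5, 0.2]
opening: 0.0
grasp_force: 0.0
[ 0.0011 -0.0015  0.0383  0.0009  0.001  -0.0018]
```

View pics/w3.png

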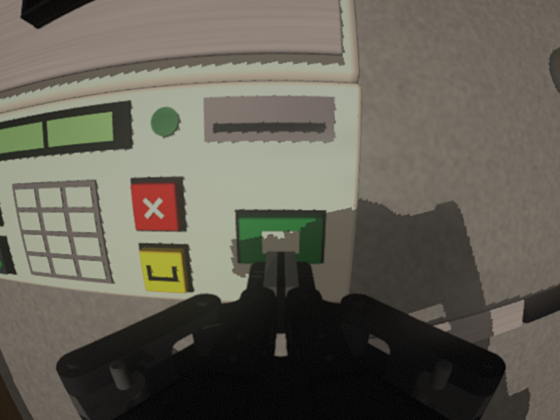

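The print key (280,238) is centred ahead of the fingers (281). Pressing.

```bash
python3 -m crank '[[0.001,0,0.02,0,0,0,1],[0.001,0,0.034,0,0,0,1],[0.001,0,0.039,0,0,0,1],[0.001,0,0.042,0,0,0,1],[0.001,0,0.042,0,0,0,1]]'; python3 -m crank '[[0,0,0.001,0,0,0,1],[0,0,0.002,0,0,0,1],[0,0,0.003,0,0,0,1],[0,0,0.003,0,0,0,1],[0,0,0.003,0,0,0,1]]'
python3 - <<'E'
from h import *
k=np.load("keys.npz"); print(shift(k["print"],rot(-.209)))
E
```

```text
clock: 7.15
eef_pos: [474.6, -39.5, 79.1]
tcp_rot: [3.141, -0.209, -0.206]
contact_force: [-0.4, 1.6, 3.1]
opening: 0.0
grasp_force: 1.7
clock: 7.65
eef_pos: [475.0, -40.0, 77.9]
tcp_rot: [3.142, -0.21, -0.208]
contact_force: [-12.6, 9.0, 31.9]
opening: 0.003
grasp_force: 16.8
[-0.0004  0.0001 -0.0045 -0.0002 -0.0008  0.0011]
```

Print is home (32 N at the stop). Lifting clear and checking.

```bash
python3 -m crank '[[0,0,-0.03,0,0,0,1],[0,0,-0.08,0,0,0,1],[0,0,-0.12,0,0,0,1],[0,0,-0.12,0,0,0,1],[0,0,-0.12,0,0,0,1]]';python3 -m crank '[[0,0,0,0,0,0,1],[0,0,0,0,0,0,1],[0,0,0,0,0,0,1]]'
python3 - <<'E'
from h import *
import cv2
f=cams.grab_frame("wrist");cv2.imwrite("pics/w4.png",f["image"][...,::-1])
E
```

```text
clock: 8.15
eef_pos: [451.2, -35.3, 195.0]
tcp_rot: [3.141, -0.213, -0.208]
contact_force: [-0.8, -0.3, -0.6]
opening: -0.005
grasp_force: 0.0
clock: 8.45
eef_pos: [450.1, -35.2, 192.4]
tcp_rot: [3.141, -0.207, -0.208]
contact_force: [-0.3, -0.3, 0.2]
opening: 0.003
grasp_force: 0.0
```

View pics/w4.png

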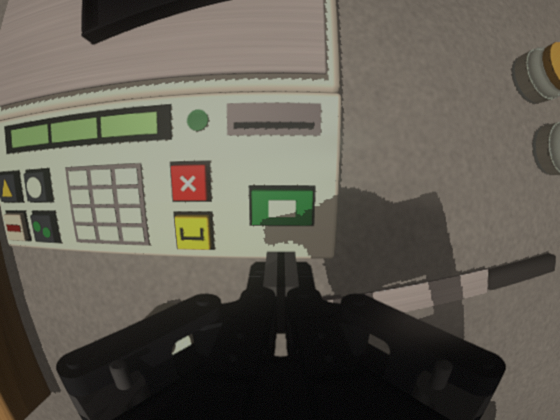

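All keys are up, including print (282,206), tare (194,232) and round (37,186). The arm is clear and nothing has been disturbed.

```bash
python3 -c "
from rig import sign_off
print(sign_off())"
```

```text
the job is handed in; nothing more can be done
None
```

I pressed tare, then the round-cheese key (the round white cheese is on the pan), then print. Each went to its stop and came back up, the arm touched nothing else I could see, and the job is handed in; no verdict came back.

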